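# Hang the blue header gauge on its post

### The arm

A 6-joint arm with a two-finger parallel gripper is mounted at the origin on the work surface. World frame = base frame: x ahead of the robot, y to its left, z up, the work surface at z = 0. Lengths are in mm, angles in degrees, forces in N, time in s.
With the tool pointing down it reaches from about 300 to 850 mm from the base axis. Payload 4.2 kg.
Tool frame: the origin (TCP) lies between the finger pads; the fingertips stand 14 mm ahead of it and the grasp point (between the pads) lies 5 mm behind it (env.finger_overhang is the distance from the TCP to the fingertips, in mm); z points along the fingers, y is the line along which they close (so a half turn about z gives the same grasp; the last joint's range is limited). The gripper opens to 91 mm and grips with 3 to 60 N. Pads are 32 mm wide; open, the fingers measure 118 mm over their backs; the gripper's body (76 mm by 178 mm) begins 60 mm behind the grasp point.
Start: joints at [65.947, 18.312, 89.639, -0, 72.044, -1.146], TCP at [223.813, 529.669, 227.976] pointing down, gripper open.
Joint ranges: [-177.97, 177.97], [-48.28, 115.42], [12.27, 149.76], [-77.06, 257.06], [2.81, 150.46], [-146.56, 146.56]. Speed limits (degrees/s): [147.25, 147.25, 180, 180, 180, 180].

### API

Orientations are given as [roll, pitch, yaw] about the fixed x, y, z axes, in that order (R = Rz(yaw) Ry(pitch) Rx(roll)).
In Python, from workcell import status, cams, env, finder gives the robot as it stands.
- The arm moves only by the tool apply_moves, never from a script. Its argument "increments" is a list of rows, each a list of 7 numbers: the opening, from -1 (shut) to 1 (fully open), then the shift along the world's x, y, z in m, then the turn, a rotation vector about the world's x, y, z in degrees. In form: [[gripper, x, y, z, ax, ay, az], ...]. A call has 1 to 5 rows; each row shifts and turns the commanded pose from where the row before left it; what a row does not reach is not made up. A row lasts 1/12 s, in which the tool goes at most 41.7 mm and 7.16 degrees, less where a joint would pass 70% of its speed; a pose out of reach is approached as far as the arm can. A call with a gripper value outside its range is refused whole. The fingers move at their own pace and stop on an object; "newtons" is the grip in N (left out, the last holds). Time passes only in rows, so rows that do not move let the fingers close. It gives the time, the measured TCP pose, the force, the opening and the grip force at its end, in the units of the state.
- status.state(): the state, without advancing time (a new reading comes with each control period).
- cams.grab_frame(name): name is "scene" or "top"; returns a dict with "color" (480x640x3 uint8, red, green, blue), "intrinsics" (3x3 intrinsics, pixels), "R" (3x3) and "t" (3): a world point X has camera coordinates R X + t. Camera axes: x right, y down, z forward; pixel columns grow to the right and rows downward; lengths in mm; the calibration is good to about 2 mm. A picture is of the moment at which its call begins. There is no depth.
- env.job_done(): hands the job in; it is judged then, once.
Trained networks look in the newest picture that a camera, given by its name, has taken for a name from the list of things; names that differ only in an ending like _2 or _b are one class to them, and where a whole thing is asked for, a point or a joint stands for the part that bears it (a point fixed in the world has none). Each returns a list of dicts, best first, with "score" (0 to 1); they miss things now and then, are a little off and sometimes report something else, mostly with a low value. They report only what shows in the picture. A call takes as long as a camera call. They do not tell look-alikes from the thing itself.
- finder.boxes_of(query, camera): "rect" ([left, top, width, height] in pixels, round what is visible of it).
- finder.trace(query, camera): "pixels" (480x640 bool, what is visible of it) and "rect" ([left, top, width, height] in pixels, round what is visible of it).
The state is a dict: "time_s": time; "qpos": joint angles; "qvel": joint speeds; "effort": joint torques, N m; "ee_pos": TCP position; "ee_rot": TCP orientation; "force": force on the tool from outside, world axes, zero at the start; "torque": the same for the moment, N m; "gripper_width": finger opening in mm; "gripper_force": force on a finger pad.
Only numpy, scipy, OpenCV 4.12 (cv2) and the standard library are available. Lean on these libraries where they do the work, as an engineer would, in place of code of your own. Each camera call takes 0.05 s, during which the arm holds its last target. There are 200 camera calls.

### The job

Pick up the blue-handled gauge and hang it by its eye on the post of the round steel stand, lowering it gently rather than dropping it, so that it is left lying flat on the stand's base with the post through the eye. Leave the white-handled gauge and the titanium pulse generator where they are.

Things in the scene. Friction and masses are not known exactly. Their poses are not given: they have to be found in the camera images.
- blue_gauge_grip (a point): Gauge to hang, BLUE handle. Nylon block 50 (x) x 20 (y) mm, top 40 mm above the underside, on a flat steel plate 6 mm thick. Point: block centre, 20 mm above the underside; x points to the eye, z up. Eye: flat ring 60 mm across with a 32 mm round vertical hole, its centre 62 mm from the point along +x, joined by a 20 mm wide strip. About 0.13 kg.
- white_gauge_grip (a point): The gauge to leave alone: the same shape and size as the blue one but with a WHITE handle; the point is its handle's centre, 20 mm above its underside, axes as for the blue one.
- post_foot (a point): Fixed stand: a round steel base disc 150 mm across and 12 mm thick on the bench, with one upright darker steel post at its centre, 12 mm in diameter and 50 mm tall above the disc, its top 6 mm tapered. The point is on the post's axis at the disc's top face (12 mm above the bench); z up.
- pulse_generator: Bystander: flat titanium pulse generator with a clear header, about 44 x 55 x 8 mm, loose on the bench; origin at its underside. Leave it alone.
Things that resemble listed ones, but are neither listed nor needed, are in the scene too. Of the things that look like the part that bears post_foot, the largest one is meant. What is shaped like the part that bears blue_gauge_grip but orange is not meant.

How it is judged (in metres and radians):
At the end, for the whole second after the job is handed in: The blue gauge is at rest, let go, with the post standing in its eye (post within 13 mm of the eye's centre both ways), lying on the base disc (handle centre less than 26 mm above the disc's face; 20 mm when flat) and level within 10 degrees (x of post_foot in the frame of blue_gauge_grip between 0.049 and 0.075 m and y of post_foot in the frame of blue_gauge_grip between -0.013 and 0.013 m and z of blue_gauge_grip in the frame of post_foot below 0.026 m and angle between blue_gauge_grip's own z axis and vertical below 0.175 rad and linear speed of blue_gauge below 0.02 m/s); the robot touches nothing.
It fails at once if the blue gauge is dropped over the stand (falls faster than 0.6 m/s, about 18 mm of free fall, with no finger on it) (linear speed of blue_gauge above 0.6 m/s and contact force between the fingers and blue_gauge below 0.05 N and horizontal distance between blue_gauge_grip and post_foot below 0.12 m).
It fails at once if the white-handled gauge is moved by more than 20 mm (distance of white_gauge_grip from where it was at the start of the episode above 0.02 m).
It fails at once if the pulse generator is moved by more than 20 mm (distance of pulse_generator from where it was at the start of the episode above 0.02 m).
It also fails if it takes over 40 s, if anything falls off the work surface, if the arm or the gripper's body presses on something with over 40 N, if the wrist force passes 120 N, or if a joint passes its speed limit or range.

## Working session

There is one attempt and no reset: what is moved stays moved. The work goes in short steps, Python scripts to look and compute and a tool call to move; the robot and the scene stay as the last step left them, time stands still between calls to the robot, and variables do not carry over. Pictures are saved under pics/ and viewed, at most 10 in all, crops included, and the job is handed in when it is done.

Besides the shell and the picture viewer there is one more tool, called after "Call:" by a JSON object that holds its "api" and its "payload". apply_moves: Moves the arm, as the interface text tells. Its arguments: {"type":"object","properties":{"increments":{"type":"array","items":{"type":"array","items":{"type":"number"}}},"newtons":{"type":"number"}},"required":["increments"]}

```bash
mkdir -p pics; cat > h.py <<'E'
import numpy as np, cv2
from workcell import status, cams, env, finder
def ray(f,uv,z):
    K=np.array(f["intrinsics"]);R=np.array(f["R"]);t=np.array(f["t"])
    c=-R.T@t; d=R.T@np.linalg.solve(K,[uv[0],uv[1],1.]); return c+d*(z-c[2])/d[2]
def save(f,n): cv2.imwrite("pics/"+n,f["color"][:,:,::-1])
def proj(f,X):
    p=np.array(f["intrinsics"])@(np.array(f["R"])@np.array(X,float)+np.array(f["t"])); return p[:2]/p[2]
E
python3 - <<'E'
from h import *
for c in("top","scene"):
    f=cams.grab_frame(c); save(f,c+"0.png")
    R=np.array(f["R"]);print(c,(-R.T@np.array(f["t"])).round(),R.round(2).tolist())
    for q in("blue_gauge_grip","white_gauge_grip","post_foot","pulse_generator"):
        for b in finder.boxes_of(q,c):
            r=b["rect"];u=(r[0]+r[2]/2,r[1]+r[3]/2)
            print(q,round(b["score"],2),np.round(r),ray(f,u,6).round())
E
```

```text
top [ 246.   54. 1165.] [[-0.02, -1.0, 0.02], [-0.98, 0.02, -0.18], [0.18, -0.02, -0.98]]
blue_gauge_grip 0.87 [380. 184.  28.  55.] [ 523. -135.    6.]
blue_gauge_grip 0.74 [375. 256.  43.  59.] [ 375. -132.    6.]
white_gauge_grip 0.67 [461. 178.  28.  60.] [ 528. -296.    6.]
post_foot 0.78 [176. 184.  78.  75.] [508. 219.   6.]
post_foot 0.71 [291. 193.  55.  54.] [508.  16.   6.]
post_foot 0.68 [145. 290.  60.  61.] [316. 294.   6.]
pulse_generator 0.84 [128. 224.  29.  27.] [478. 359.   6.]
scene [1099.  413.  633.] [[-0.49, 0.87, 0.02], [0.53, 0.31, -0.79], [-0.69, -0.38, -0.61]]
blue_gauge_grip 0.84 [204. 229.  44.  41.] [ 515. -143.    6.]
blue_gauge_grip 0.82 [255. 210.  25.  28.] [ 384. -122.    6.]
blue_gauge_grip 0.53 [148. 210.  46.  37.] [ 519. -308.    6.]
blue_gauge_grip 0.31 [434. 316.  33.  22.] [485. 362.   6.]
white_gauge_grip 0.67 [152. 208.  44.  40.] [ 512. -305.    6.]
post_foot 0.95 [263. 257.  52.  32.] [510.  21.   6.]
post_foot 0.72 [413. 248.  52.  37.] [325. 292.   6.]
post_foot 0.66 [340. 279.  74.  60.] [512. 224.   6.]
pulse_generator 0.79 [432. 316.  32.  20.] [486. 358.   6.]
```

View pics/top0.png

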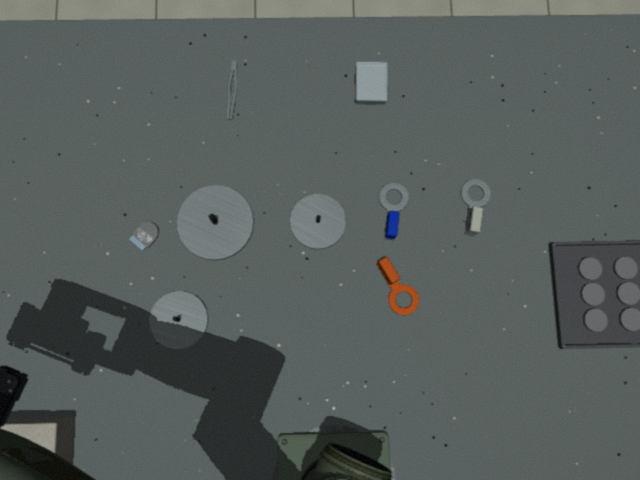

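View pics/scene0.png

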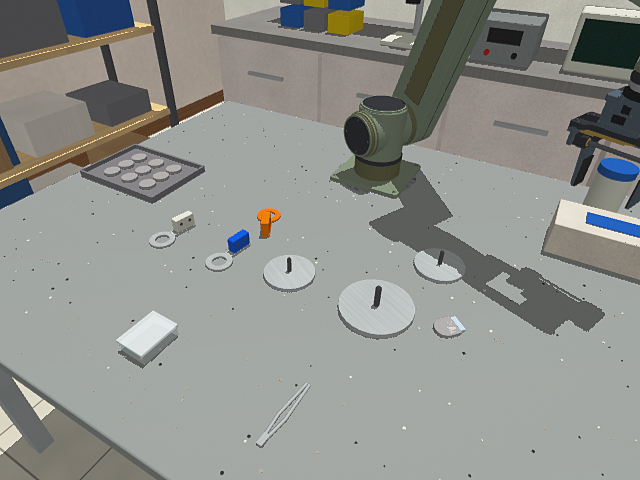

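The top view shows the blue block at about (392,224) with its ring at (394,197). The white gauge is at (476,205), the orange one at (398,285). The largest stand is at (215,221), with the pulse generator at (145,235). The scene view agrees: blue block (238,241), stand (377,307). Next I'll fit the gauge and the stand more precisely.

```bash
cat >> h.py <<'E'
from scipy.optimize import least_squares
def boxc(f,x,y,a,z0=6,z1=40):
    c,s=np.cos(a),np.sin(a)
    P=np.array([proj(f,[x+c*i-s*j,y+s*i+c*j,z]) for i in(-25,25) for j in(-10,10) for z in(z0,z1)],np.float32)
    m=cv2.moments(cv2.convexHull(P)); return np.array([m["m10"],m["m01"]])/m["m00"]
def bluec(f,box):
    l,t,w,h=[int(v) for v in box]; l-=8;t-=8;w+=16;h+=16
    hsv=cv2.cvtColor(f["color"],cv2.COLOR_RGB2HSV)[t:t+h,l:l+w]
    m=cv2.inRange(hsv,(105,120,30),(130,255,255)); M=cv2.moments(m,True)
    return np.array([l+M["m10"]/M["m00"],t+M["m01"]/M["m00"]])
def ringc(f,m):
    cs,hi=cv2.findContours(m.astype(np.uint8),cv2.RETR_CCOMP,cv2.CHAIN_APPROX_NONE)
    hs=[c for c,k in zip(cs,hi[0]) if k[3]>=0 and cv2.contourArea(c)>20]
    if not hs: return None
    c=max(hs,key=cv2.contourArea); M=cv2.moments(c); return np.array([M["m10"],M["m01"]])/M["m00"]
E
python3 - <<'E'
from h import *
obs=[]
for c,near,nd in(("top",(394,210),(215,221)),("scene",(226,250),(377,307))):
    f=cams.grab_frame(c)
    pick=lambda q,n:min(finder.trace(q,c),key=lambda d:np.hypot(d["rect"][0]+d["rect"][2]/2-n[0],d["rect"][1]+d["rect"][3]/2-n[1]))
    g=pick("blue_gauge_grip",near); d=pick("post_foot",nd)
    bc=bluec(f,g["rect"]); rc=ringc(f,g["pixels"]); obs.append((f,bc,rc))
    print(c,g["rect"],bc,rc, None if rc is None else ray(f,rc,4))
    m=d["pixels"].astype(np.uint8); cs,_=cv2.findContours(m,cv2.RETR_EXTERNAL,cv2.CHAIN_APPROX_NONE)
    k=max(cs,key=cv2.contourArea)[:,0]; W=np.array([ray(f,p,9)[:2] for p in k])
    r=least_squares(lambda v:np.hypot(*(W-v[:2]).T)-v[2],[510,220,75],loss="soft_l1"); print("disc",r.x, abs(r.fun).mean())
    # post dark pixels
    hh=cv2.cvtColor(f["color"],cv2.COLOR_RGB2GRAY); sel=(hh<70)&cv2.morphologyEx(m,cv2.MORPH_CLOSE,np.ones((15,15))).astype(bool)
    v,u=np.nonzero(sel); print("post px",u.min(),u.max(),v.min(),v.max(),"pred foot/top",proj(f,[*r.x[:2],12]),proj(f,[*r.x[:2],62]))
def res(p):
    x,y,a=p;o=[]
    for f,b,rc in obs:
        o+=list(boxc(f,x,y,a)-b)
        if rc is not None:o+=list(proj(f,[x+62*np.cos(a),y+62*np.sin(a),4])-rc)
    return o
r=least_squares(res,[500,-130,0],x_scale=[10,10,.1]);print(r.x,np.degrees(r.x[2]),r.fun.round(2))
s=status.state();print(s["ee_pos"],s["ee_rot"],s["time_s"])
E
```

```text
top [378.3, 183.3, 29.2, 54.1] [392.07051282 224.36538462] [392.98947368 196.53684211] [ 553.3200357  -134.54452025    4.        ]
disc [507.13918544 219.2055241   74.64919347] 0.7357413457105983
post px 209 217 214 223 pred foot/top [214.45700489 221.37792831] [210.67320315 215.55093888]
scene [205.6, 227.5, 44.8, 42.5] [238.04477612 240.55820896] [218.54368932 261.46116505] [ 554.71970487 -133.37702063    4.        ]
disc [509.79543457 220.75986087  76.88629538] 1.3671580192596753
post px 374 380 286 306 pred foot/top [375.59266273 305.29372784] [378.17095228 286.52949629]
[ 4.92020870e+02 -1.26680541e+02 -1.21385453e-01] -6.954874139975611 [-0.08  0.12 -0.18 -0.12 -0.39  0.1   0.05 -0.41]
[223.81685354 529.66166482 227.98536108] [ 1.79994789e+02 -2.36699550e-04  1.57090661e+02] 0.8
```

Call:
{"api": "apply_moves", "payload": {"increments": [[1,0.016,-0.038,0,0,0,4],[1,0.016,-0.038,0,0,0,4],[1,0.016,-0.038,0,0,0,4],[1,0.016,-0.038,0,0,0,4],[1,0.016,-0.038,0,0,0,0]], "newtons": 25}}

```text
time_s: 1.22
ee_pos: [304.1, 338.0, 228.0]
ee_rot: [180.0, 0.0, 173.3]
force: [1.6, 0.8, 0.8]
gripper_width: 91.6
gripper_force: 0.0
```

Call:
{"api": "apply_moves", "payload": {"increments": [[1,0.016,-0.038,0,0,0,0],[1,0.016,-0.038,0,0,0,0],[1,0.016,-0.038,0,0,0,0],[1,0.016,-0.038,0,0,0,0],[1,0.016,-0.038,0,0,0,0]]}}

```text
time_s: 1.63
ee_pos: [384.1, 147.8, 228.4]
ee_rot: [180.0, 0.1, 173.1]
force: [0.9, 0.9, 1.0]
gripper_width: 91.3
gripper_force: 0.0
```

Call:
{"api": "apply_moves", "payload": {"increments": [[1,0.016,-0.038,0,0,0,0],[1,0.016,-0.038,0,0,0,0],[1,0.016,-0.038,0,0,0,0],[1,0.016,-0.038,0,0,0,0],[1,0.016,-0.038,0,0,0,0]]}}

```text
time_s: 2.05
ee_pos: [464.2, -42.5, 228.3]
ee_rot: [180.0, 0.1, 173.1]
force: [0.0, 1.1, -0.8]
gripper_width: 91.1
gripper_force: 0.0
```

Call:
{"api": "apply_moves", "payload": {"increments": [[1,0.016,-0.038,0,0,0,0],[1,0.012,-0.038,0,0,0,0],[1,0,-0.011,0,0,0,0],[1,0,0,0,0,0,0]]}}

```text
time_s: 2.38
ee_pos: [492.1, -130.0, 227.6]
ee_rot: [-180.0, -0.0, 172.9]
force: [0.4, 0.8, -0.1]
gripper_width: 91.5
gripper_force: 0.0
```

Call:
{"api": "apply_moves", "payload": {"increments": [[1,0,0,-0.038,0,0,0],[1,0,0,-0.038,0,0,0],[1,0,0,-0.038,0,0,0],[1,0,0,-0.03,0,0,0],[1,0,0,0,0,0,0]]}}

```text
time_s: 2.8
ee_pos: [487.0, -124.6, 79.0]
ee_rot: [179.8, -0.7, 173.2]
force: [-0.3, 0.9, -0.1]
gripper_width: 91.2
gripper_force: 0.0
```

```bash
python3 - <<'E'
from h import *
f=cams.grab_frame("scene"); c=cv2.resize(f["color"][160:320,120:360],(720,480),interpolation=cv2.INTER_CUBIC)
save({"color":c},"s1.png"); s=status.state(); print(s["ee_pos"],s["ee_rot"])
E
```

```text
[ 489.29904842 -125.36776165   81.97433295] [179.9044873   -0.40710982 173.15674153]
```

View pics/s1.png

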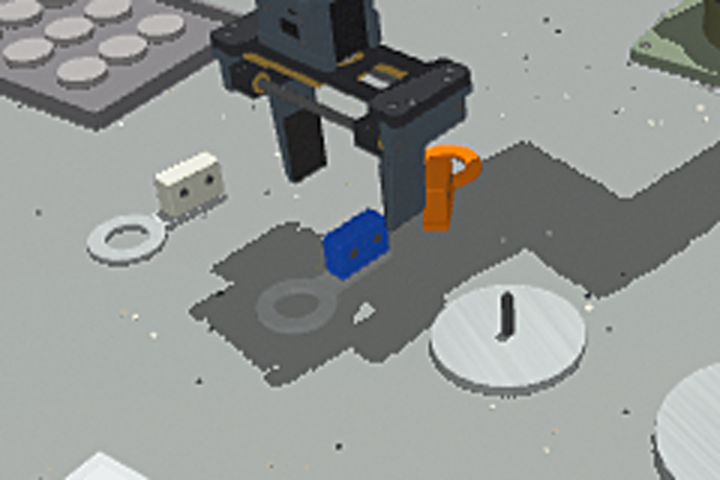

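The crop shows the gripper lined up over the blue block at about (355,243) in the crop, with its fingers on either side. The orange gauge is behind and clear. I'll go down and close.

Call:
{"api": "apply_moves", "payload": {"increments": [[1,0,0,-0.025,0,0,0],[1,0,0,-0.025,0,0,0],[1,0,0,-0.012,0,0,0],[1,0,0,0,0,0,0],[-1,0,0,0,0,0,0]], "newtons": 25}}

```text
time_s: 3.27
ee_pos: [493.1, -127.1, 23.7]
ee_rot: [-180.0, 0.1, 173.1]
force: [0.0, 0.4, 0.3]
gripper_width: 86.8
gripper_force: 0.0
```

Call:
{"api": "apply_moves", "payload": {"increments": [[-1,0,0,0,0,0,0],[-1,0,0,0,0,0,0],[-1,0,0,0,0,0,0],[-1,0,0,0,0,0,0],[-1,0,0,0,0,0,0]]}}

```text
time_s: 3.68
ee_pos: [492.1, -127.4, 22.5]
ee_rot: [-180.0, 0.1, 173.1]
force: [-0.3, 0.1, -0.8]
gripper_width: 54.2
gripper_force: 0.0
```

Call:
{"api": "apply_moves", "payload": {"increments": [[-1,0,0,0,0,0,0],[-1,0,0,0,0,0,0],[-1,0,0,0,0,0,0],[-1,0,0,0,0,0,0]]}}

```text
time_s: 4.02
ee_pos: [491.8, -127.3, 21.9]
ee_rot: [180.0, -0.0, 173.1]
force: [-0.4, -0.6, -0.2]
gripper_width: 27.6
gripper_force: 0.0
```

Call:
{"api": "apply_moves", "payload": {"increments": [[-1,0,0,0,0,0,0],[-1,0,0,0,0,0,0],[-1,0,0,0,0,0,0],[-1,0,0,0,0,0,0],[-1,0,0,0,0,0,0]]}}

```text
time_s: 4.43
ee_pos: [491.6, -127.2, 21.9]
ee_rot: [180.0, -0.0, 173.1]
force: [-0.4, 1.4, -0.3]
gripper_width: 19.6
gripper_force: 25.0
```

Call:
{"api": "apply_moves", "payload": {"increments": [[-1,0,0,0.02,0,0,0],[-1,0,0,0.03,0,0,0],[-1,0,0,0.03,0,0,0],[-1,0,0,0.03,0,0,0],[-1,0,0,0.03,0,0,0]]}}

```text
time_s: 4.85
ee_pos: [491.3, -127.3, 163.1]
ee_rot: [-180.0, -0.1, 173.1]
force: [0.0, -0.2, -2.3]
gripper_width: 20.0
gripper_force: 25.0
```

Call:
{"api": "apply_moves", "payload": {"increments": [[-1,-0.0045,0.03,0,0,0,0],[-1,-0.0045,0.037,0,0,0,0],[-1,-0.0045,0.037,0,0,0,0],[-1,-0.0045,0.037,0,0,0,0],[-1,-0.0045,0.037,0,0,0,0]]}}

```text
time_s: 5.27
ee_pos: [468.5, 52.0, 161.8]
ee_rot: [-180.0, -0.0, 173.1]
force: [1.5, 0.5, -2.2]
gripper_width: 19.9
gripper_force: 25.0
```

Call:
{"api": "apply_moves", "payload": {"increments": [[-1,-0.0045,0.037,0,0,0,0],[-1,-0.0045,0.037,0,0,0,0],[-1,-0.0045,0.037,0,0,0,0],[-1,-0.0045,0.035,0,0,0,0],[-1,-0.0045,0.03,0,0,0,0]]}}

```text
time_s: 5.68
ee_pos: [446.1, 228.8, 161.7]
ee_rot: [180.0, -0.0, 173.1]
force: [0.8, 0.2, -1.7]
gripper_width: 19.9
gripper_force: 25.0
```

Call:
{"api": "apply_moves", "payload": {"increments": [[-1,0,0,-0.02,0,0,0],[-1,0,0,-0.02,0,0,0],[-1,0,0,-0.01,0,0,0],[-1,0,0,0,0,0,0],[-1,0,0,0,0,0,0]]}}

```text
time_s: 6.1
ee_pos: [446.7, 226.3, 111.7]
ee_rot: [-180.0, -0.1, 173.1]
force: [0.3, -0.0, -1.7]
gripper_width: 19.5
gripper_force: 25.0
```

```bash
python3 - <<'E'
from h import *
s=status.state(); print(s["ee_pos"],s["ee_rot"])
zu=s["ee_pos"][2]-22+2  # middle-ish of ring height
for c in("top","scene"):
    f=cams.grab_frame(c); save(f,c+"2.png")
    for g in finder.trace("blue_gauge_grip",c):
        rc=ringc(f,g["pixels"]); print(c,round(g["score"],2),g["rect"],rc,None if rc is None else ray(f,rc,s["ee_pos"][2]-22+4))
    print("pred eye",proj(f,[508.5,219.5,s["ee_pos"][2]-18]),"post top",proj(f,[508,220,62]))
f=cams.grab_frame("scene"); c=cv2.resize(f["color"][200:360,280:520],(720,480),interpolation=cv2.INTER_CUBIC)
save({"color":c},"s2.png")
E
```

```text
[446.71860594 226.27911909 111.70221975] [-1.79964052e+02 -5.59358953e-02  1.73065841e+02]
top 0.81 [372.5, 255.5, 45.6, 60.1] [403.03357903 299.81654382] [ 339.23345858 -129.08066295   93.70221975]
top 0.6 [212.6, 196.2, 12.1, 15.6] None None
pred eye [207.94358374 210.86226699] post top [210.25216239 215.11086786]
scene 0.74 [257.6, 206.5, 21.9, 33.3] None None
scene 0.64 [362.1, 237.2, 36.1, 47.1] [379.20438957 273.72153635] [510.00154468 219.45345727  93.70221975]
pred eye [379.55157929 273.2613824 ] post top [378.17808944 285.82156964]
```

View pics/s2.png

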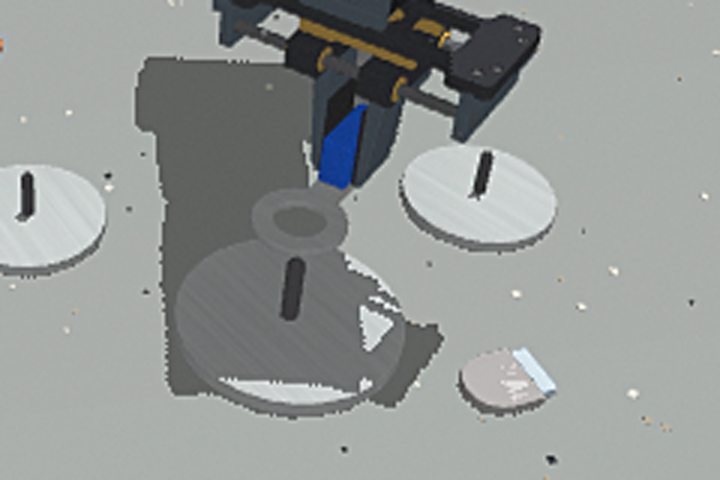

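The crop shows the gauge level, with its eye at (298,220) directly above the post tip at (293,262) along the vertical. The measured eye centre is (510,219), against the post at about (509,220), so I'll lower it.

Call:
{"api": "apply_moves", "payload": {"increments": [[-1,0,0,-0.012,0,0,0],[-1,0,0,-0.012,0,0,0],[-1,0,0,-0.012,0,0,0],[-1,0,0,-0.008,0,0,0],[-1,0,0,0,0,0,0]]}}

```text
time_s: 6.77
ee_pos: [446.1, 226.1, 66.9]
ee_rot: [-179.9, -0.1, 173.1]
force: [-0.2, -0.1, -1.9]
gripper_width: 20.0
gripper_force: 25.0
```

Call:
{"api": "apply_moves", "payload": {"increments": [[-1,0,0,-0.01,0,0,0],[-1,0,0,-0.01,0,0,0],[-1,0,0,-0.008,0,0,0],[-1,0,0,-0.004,0,0,0],[-1,0,0,0,0,0,0]]}}

```text
time_s: 7.18
ee_pos: [446.1, 226.3, 34.8]
ee_rot: [-179.9, -0.1, 173.1]
force: [0.1, -0.5, -1.6]
gripper_width: 19.8
gripper_force: 25.0
```

Call:
{"api": "apply_moves", "payload": {"increments": [[-1,0,0,-0.002,0,0,0],[-1,0,0,-0.001,0,0,0],[-1,0,0,-0.001,0,0,0],[-1,0,0,0,0,0,0]]}}

```text
time_s: 7.52
ee_pos: [447.1, 226.8, 33.9]
ee_rot: [180.0, 0.1, 173.1]
force: [-3.3, -0.8, 11.4]
gripper_width: 20.2
gripper_force: 25.0
```

```bash
python3 - <<'E'
from h import *
s=status.state(); print(s["ee_pos"],s["ee_rot"],s["force"],s["torque"])
f=cams.grab_frame("scene"); c=cv2.resize(f["color"][240:340,320:470],(720,480),interpolation=cv2.INTER_CUBIC)
save({"color":c},"s3.png")
E
```

```text
[447.08194409 226.79917637  33.85648274] [1.79962815e+02 5.17571242e-02 1.73094917e+02] [-3.27921916 -0.81550611 11.38109795] [-0.27959673  0.68916731 -0.01277307]
```

View pics/s3.png

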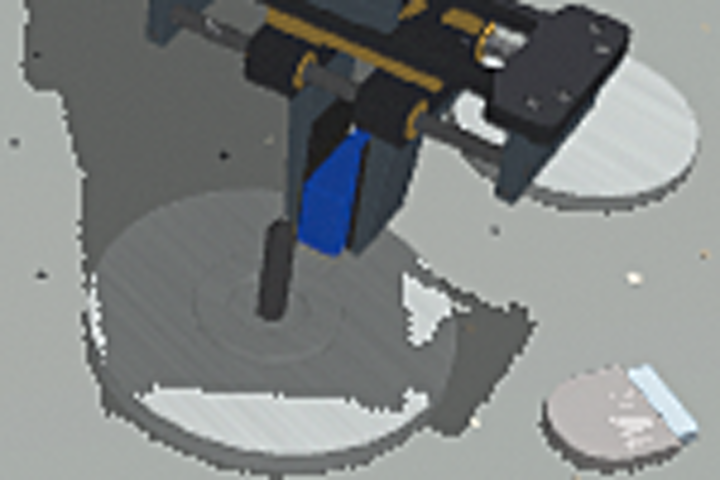

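The crop shows the ring flat on the disc with the post standing in the eye at about (272,300), and the force reading confirms contact. I'll release.

Call:
{"api": "apply_moves", "payload": {"increments": [[-0.3,0,0,0.001,0,0,0],[0,0,0,0,0,0,0],[0,0,0,0,0,0,0],[0,0,0,0,0,0,0],[0,0,0,0,0,0,0]]}}

```text
time_s: 7.98
ee_pos: [446.9, 226.7, 32.9]
ee_rot: [180.0, 0.0, 173.1]
force: [-0.2, -0.3, -0.8]
gripper_width: 45.4
gripper_force: 0.0
```

Call:
{"api": "apply_moves", "payload": {"increments": [[0,0,0,0,0,0,0],[0,0,0,0,0,0,0],[0,0,0,0.01,0,0,0],[0,0,0,0.03,0,0,0],[0,0,0,0.035,0,0,0]]}}

```text
time_s: 8.4
ee_pos: [445.3, 226.0, 107.7]
ee_rot: [-179.8, -0.3, 173.1]
force: [1.4, 0.3, 0.5]
gripper_width: 45.7
gripper_force: 0.0
```

Call:
{"api": "apply_moves", "payload": {"increments": [[0,0,0,0.04,0,0,0],[0,0,0,0.04,0,0,0],[0,-0.03,0,0.02,0,0,0],[0,-0.03,0,0,0,0,0],[0,0,0,0,0,0,0]]}}

```text
time_s: 8.82
ee_pos: [382.7, 226.1, 210.0]
ee_rot: [179.9, -0.0, 173.2]
force: [-1.5, -0.3, -0.6]
gripper_width: 45.5
gripper_force: 0.0
```

```bash
python3 - <<'E'
from h import *
f=cams.grab_frame("scene"); c=cv2.resize(f["color"][200:360,280:520],(720,480),interpolation=cv2.INTER_CUBIC)
save({"color":c},"s4.png"); b=bluec(f,[350,250,40,40])
r=least_squares(lambda p:boxc(f,p[0],p[1],-.12,18,52)-b,[447,227]);print(r.x, r.fun)
E
```

```text
[447.12239654 224.55206926] [ 0.55903937 -1.37347418]
```

View pics/s4.png

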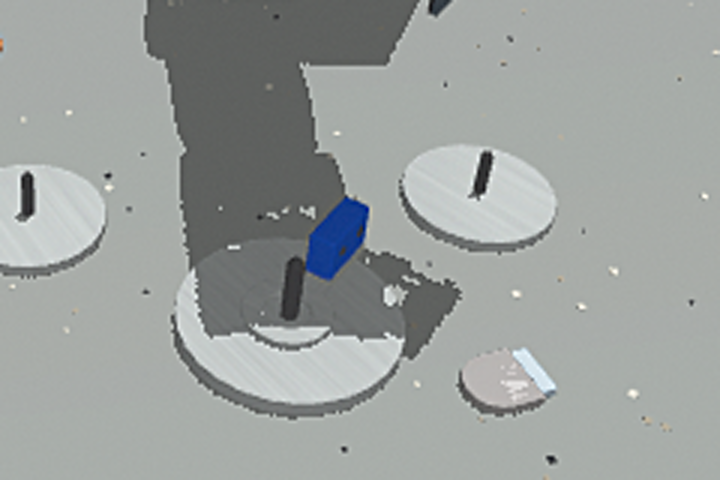

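The crop shows the gauge released and lying flat on the disc, with the post through the eye at (291,300) and the gripper clear. I'll hand the job in.

```bash
python3 -c "
from workcell import env
print(env.job_done())"
```

```text
the job is handed in; nothing more can be done
None
```

The blue gauge is lying flat on the large stand with the post through its eye, released and handed in after about 9 s; the hand-in call gave no verdict, and the white gauge and pulse generator were not touched.

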